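# Pass the show-case height check

## Task

Only specimens that pass under the bar of the wooden height gauge fit the show case. Slide the lower crystal specimen on its board along the table, between the posts and under the bar, until its crystal is completely past the bar on the other side, and leave it standing there. Do not lift it or bang into the gauge, and leave the tall specimen, the jar and the card box where they are.

Things in the scene. Friction and masses are not known exactly. Their poses are not given: they have to be found in the camera images.
- gauge: fixed height gauge: a steel bar on two dark wooden posts. Origin on the table under the bar's middle. Bar along x, 12 mm thick (y), underside 92, top 108 mm above the table. Specimens pass along y, either way. Posts 24 mm square, 160 mm clear between; each on a foot 30 (x) x 90 (y) x 12 mm high, also 160 mm clear.
- low_specimen: loose, about 0.6 kg: short quartz cluster, 26 mm in radius, top 78 mm above the table, in the middle of a plywood board 90 mm wide (x), 200 mm long (y), 12 mm thick, with a batten 14 mm thick across each end, top 36 mm above the table. Origin: centre of the underside. Starts on either side of the gauge, 0.22 to 0.25 m from the bar, long axis roughly along the passage.
- tall_specimen: loose: tall quartz point, top 138 mm above the table, too high for the gauge, on a similar board 90 mm wide (x) and only 120 mm long (y). Origin: centre of the underside. Stands on the other side of the gauge, 0.22 to 0.25 m from the bar, in line with the opening. To be left alone.
- jar: loose glass jar, 64 mm across, 85 mm high, at the far side; origin under its centre. To be left alone.
- card_box: loose cardboard box 60 x 80 x 50 mm high, at the far side; origin under its centre. To be left alone.
Not all that is in view belongs to the job. What is shaped like the low_specimen but blue or green is not meant.

How it is judged (in metres and radians):
On the way:
1. the lower specimen's crystal is under the bar, between the posts, its board on the table (y of low_specimen in the frame of gauge between -0.02 and 0.02 m and x of low_specimen in the frame of gauge between -0.05 and 0.05 m and height (world z) of low_specimen below 0.01 m), for 0.05 s.
At the end, for the whole second after the job is handed in: The lower specimen stands flat and at rest on the table with its crystal completely past the bar, on the side opposite to where it started (board centre at least 32 mm beyond the middle of the bar, more than 0.24 m from its start); the tall specimen is within 20 mm of its start ((y of low_specimen in the frame of gauge above 0.032 m or y of low_specimen in the frame of gauge below -0.032 m) and distance of low_specimen from where it was at the start of the episode above 0.24 m and height (world z) of low_specimen between -0.01 and 0.01 m and angle between low_specimen's own z axis and vertical below 0.1 rad and linear speed of low_specimen below 0.01 m/s and distance of tall_specimen from where it was at the start of the episode below 0.02 m); the robot touches nothing.
It fails at once if the lower specimen is lifted (more than 20 mm) instead of slid (height (world z) of low_specimen above 0.02 m).
It fails at once if the gauge is banged or jammed (more than 25 N) (contact force between gauge and anything else above 25 N).
It fails at once if the tall specimen is pushed more than 20 mm (distance of tall_specimen from where it was at the start of the episode above 0.02 m).
It fails at once if the jar or the card box is pushed more than 30 mm (distance of any of jar, card_box from where it was at the start of the episode above 0.03 m).
It also fails if it takes over 48 s, if anything falls off the work surface, if the arm or the gripper's body presses on something with over 40 N, if the wrist force passes 120 N, or if a joint passes its speed limit or range.

## Robot

A 7-joint arm with a two-finger parallel gripper is mounted at the origin on the work surface. World frame = base frame: x ahead of the robot, y to its left, z up, the work surface at z = 0. Lengths are in mm, angles in rad, forces in N, time in s.
With the tool pointing down it reaches from about 400 to 875 mm from the base axis. Payload 4.4 kg.
Tool frame: the origin (TCP) lies midway between the tips of the shut fingers; the grasp point (between the pads) lies 19 mm behind it (ctrl.pinch_z is the distance from the TCP to the grasp point, in mm); z points along the fingers, y is the line along which they close (so a half turn about z gives the same grasp; the last joint's range is limited). The gripper opens to 85 mm and grips with 20 to 120 N. Pads are 22 mm wide; open, the fingers measure 114 mm over their backs; the gripper's body (76 mm by 85 mm) begins 54 mm behind the grasp point. The pads swing forward as they close: fully open they stand 13 mm farther back than shut.
Start: joints at [1.213, 0.628, 0.038, 1.517, -0.027, 0.996, -0.02], TCP at [187.017, -622.529, 231.313] pointing down, gripper open.
Joint ranges: [-3.06, 3.06], [-0.37, 2.12], [-1.25, 1.32], [0.18, 2.47], [-1.1, 4.24], [0.23, 1.98], [-2.94, 2.94]. Speed limits (rad/s): [2.57, 2.57, 3.14, 3.14, 3.14, 3.14, 3.14].

## Interface

Orientations are given as [roll, pitch, yaw] about the fixed x, y, z axes, in that order (R = Rz(yaw) Ry(pitch) Rx(roll)).
In Python, from cell import read_state, cams, order, ctrl gives the robot as it stands.
- The arm moves only by the tool move_arm, never from a script. Its argument "targets" is text: rows parted by semicolons, each of 7 numbers parted by spaces: the gripper's target within -1 to 1 (fully open at 1, half-way at 0, shut at -1), then the shift along the tool's x, y, z in cm, then the turn, a rotation vector about the tool's x, y, z in degrees. A call has 1 to 5 rows; each row shifts and turns the commanded pose from where the row before left it, along the tool's axes as they then stand; what a row does not reach is not made up. A row lasts 1/12 s, in which the tool goes at most 41.7 mm and 7.16 degrees, less where a joint would pass 70% of its speed; a pose out of reach is approached as far as the arm can. A call with a gripper value outside its range is refused whole. The fingers move at their own pace and stop on an object; the grip force is fixed at half the most. Time passes only in rows, so rows that do not move let the fingers close. It gives the time, the measured TCP pose, the force, the opening and the grip force at its end, in the units of the state.
- read_state(): the state, without advancing time (a new reading comes with each control period).
- cams.get_image(name): name is "side" or "top" or "wrist"; returns a dict with "color" (480x640x3 uint8, red, green, blue), "fovy" (degrees; the focal length in pixels is half the picture's height over the tangent of half this angle, whatever the lens; pixels are square), "cx", "cy" (the principal point, pixels), "rvec" (rotation vector, rad) and "tvec" (3), from world to camera coordinates, as OpenCV has them. Camera axes: x right, y down, z forward; pixel columns grow to the right and rows downward; lengths in mm; the calibration is good to about 2 mm. A picture is of the moment at which its call begins. There is no depth.
- order.finish_job(): hands the job in; it is judged then, once.
The state is a dict: "clock": time; "qpos": joint angles; "qd": joint speeds; "tau": joint torques, N m; "eef_pos": TCP position; "tool_rot": TCP orientation; "force": force on the tool from outside, world axes, zero at the start; "torque": the same for the moment, N m; "width": finger opening in mm; "gripper_force": force on a finger pad.
Only numpy, scipy, OpenCV 4.12 (cv2) and the standard library are available. Lean on these libraries where they do the work, as an engineer would, in place of code of your own. Each camera call takes 0.05 s, during which the arm holds its last target. There are 200 camera calls.

## Working session

There is one attempt and no reset: what is moved stays moved. The work goes in short steps, Python scripts to look and compute and a tool call to move; the robot and the scene stay as the last step left them, time stands still between calls to the robot, and variables do not carry over. Pictures are saved under pics/ and viewed, at most 10 in all, crops included, and the job is handed in when it is done.

Besides the shell and the picture viewer there is one more tool, called by a JSON object that holds its "name" and its "arguments". move_arm: Moves the arm, as the interface text tells. Its arguments: {"type":"object","properties":{"targets":{"type":"string"}},"required":["targets"]}

```bash
mkdir -p pics; ls; cat > h.py <<'E'
import numpy as np, cv2
from cell import read_state, cams, order, ctrl
def shot(n):
    d=cams.get_image(n); return d
def K(d):
    h=d["color"].shape[0]; f=h/2/np.tan(np.radians(d["fovy"])/2)
    return np.array([[f,0,d["cx"]],[0,f,d["cy"]],[0,0,1]])
def ray(d,uv):
    R=cv2.Rodrigues(np.array(d["rvec"],float))[0]; t=np.array(d["tvec"],float).ravel()
    v=R.T@np.linalg.inv(K(d))@np.array([uv[0],uv[1],1.]); return -R.T@t, v
def onz(d,uv,z):
    c,v=ray(d,uv); return c+v*(z-c[2])/v[2]
def proj(d,p):
    return cv2.projectPoints(np.array(p,float).reshape(-1,3),np.array(d["rvec"],float),np.array(d["tvec"],float),K(d),None)[0].reshape(-1,2)
def save(d,fn,crop=None,s=1):
    im=d["color"][:,:,::-1]
    if crop: x0,y0,x1,y1=crop; im=im[y0:y1,x0:x1]
    cv2.imwrite("pics/"+fn,cv2.resize(im,None,fx=s,fy=s,interpolation=cv2.INTER_CUBIC))
E
python3 - <<'E'
from h import *
import pickle
for n in("top","side"):
    d=shot(n); save(d,n+"0.png"); pickle.dump(d,open(n+"0.pkl","wb"))
    print(n,d["fovy"],d["cx"],d["cy"],ray(d,(320,240)))
s=read_state(); print(s)
E
```

```text
pics
top 56.6907132034222 319.8443784414095 234.8838653312711 (array([ 386.58007813, -139.53966901, 1071.90488994]), array([ 0.13822697,  0.03248154, -0.98993466]))
side 43.45090303057491 317.1701012558585 244.17607079571596 (array([ 510.99481116,  873.08295466, 1196.68112745]), array([ 0.01526063, -0.66369202, -0.74789716]))
{'clock': 0.1, 'qpos': array([ 1.21317912,  0.62921223,  0.03843389,  1.51824592, -0.02701417,
        0.99628966, -0.02002159]), 'qd': array([-0.00085687, -0.00222671,  0.00070252, -0.00295732,  0.00107181,
        0.00095027,  0.00137736]), 'tau': array([ 3.87301377e-03, -5.64533687e+01,  1.23159718e+00, -1.93972260e+01,
        1.15711440e-02,  5.42954192e-03, -4.08138487e-05]), 'eef_pos': array([ 186.88530895, -621.99013067,  230.51472772]), 'tool_rot': array([-3.13995472e+00, -4.63788282e-06,  2.91797188e-01]), 'force': array([ 0.74701081, -0.52114906,  0.37923911]), 'torque': array([-0.01606431, -0.00222254, -0.02398694]), 'gripper_force': 0.0, 'width': 85.29062757962907}
```

View pics/top0.png

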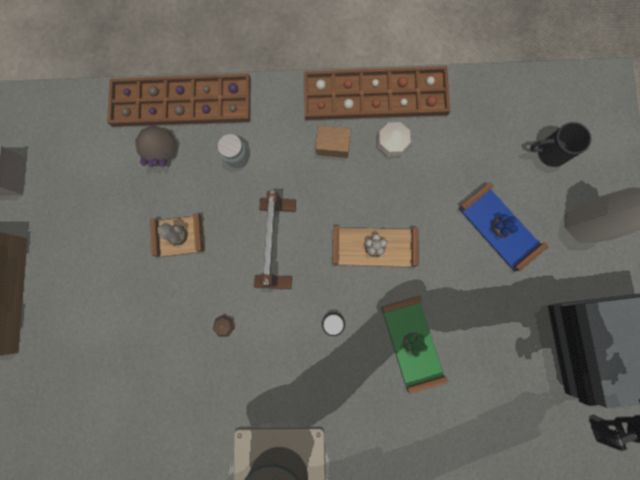

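View pics/side0.png

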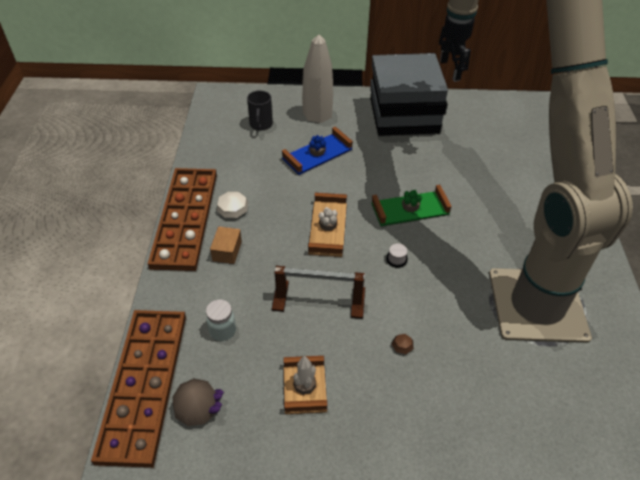

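The top view shows the gauge at about (270,240) and the tall specimen at (177,236). Three boards have the right shape: natural wood with a white crystal at (375,246), blue at (502,228) and green at (414,345). The natural wood one fits, since it has pale quartz, is in line with the opening and stands about 0.23 m from the bar. I'll confirm it with a crop and measure.

```bash
python3 - <<'E'
from h import *
import pickle
d=pickle.load(open("top0.pkl","rb")); save(d,"crop0.png",(130,180,450,300),2.4)
hsv=cv2.cvtColor(d["color"],cv2.COLOR_RGB2HSV)
def comps(m,roi,mn=40):
    x0,y0,x1,y1=roi; mm=np.zeros_like(m); mm[y0:y1,x0:x1]=m[y0:y1,x0:x1]
    cs,_=cv2.findContours(mm,cv2.RETR_EXTERNAL,cv2.CHAIN_APPROX_NONE)
    return [c for c in cs if cv2.contourArea(c)>mn]
for p in [(338,246),(415,246),(350,246),(375,246),(277,204),(272,282),(269,240),(155,236),(198,234)]: print(p,hsv[p[1],p[0]])
wood=cv2.inRange(hsv,(3,70,40),(25,255,255))
for nm,roi,z in [("low",(325,215,428,280),36),("tall",(145,205,210,265),36),("g",(250,185,300,300),12)]:
    for c in comps(wood,roi):
        r=cv2.minAreaRect(c); b=cv2.boxPoints(r)
        print(nm,np.round(r[0],1),np.round(r[1],1),cv2.contourArea(c)); print(np.round([onz(d,q,z)[:2] for q in b],1).tolist(), np.round(onz(d,r[0],z)[:2],1))
E
```

```text
(338, 246) [ 13 108 123]
(415, 246) [ 13 121 126]
(350, 246) [ 16  98 164]
(375, 246) [ 18  21 144]
(277, 204) [10 56 55]
(272, 282) [11 53 53]
(269, 240) [ 48   8 150]
(155, 236) [ 13 111  99]
(198, 234) [ 12 114 114]
low [375.5 246.3] [85.8 38.6] 3087.5
[[473.0, -132.8], [564.1, -137.2], [553.8, -337.9], [463.5, -330.9]] [ 513.3 -235.1]
tall [175.8 235.2] [38.1 53.3] 1797.0
[[591.6, 308.9], [602.9, 180.6], [511.3, 168.4], [499.9, 294.9]] [551.1 238.1]
g [272.4 280.8] [36.1 13.4] 332.0
[[427.2, 54.9], [458.9, 52.8], [451.3, -33.6], [419.8, -31.1]] [439.2  10.7]
g [287.5 204.5] [11. 13.] 127.5
[[638.2, -11.2], [637.4, -43.1], [609.9, -42.8], [610.8, -11.1]] [624.  -27.1]
g [264.3 200.3] [ 8.  18.4] 77.0
[[616.5, 44.9], [661.1, 33.9], [655.7, 14.8], [611.2, 25.9]] [636.1  29.9]
```

View pics/crop0.png

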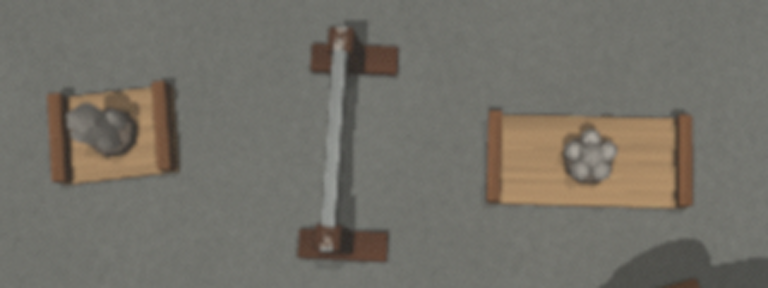

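The crop confirms the natural wood board with pale, low crystals. Its battens are at crop columns 495 and 685, and it measures 91 x 203 mm at z=36. The gauge feet are at crop (354,58) and (343,245). Next I'll compute the gauge frame.

```bash
python3 - <<'E'
from h import *
import pickle
d=pickle.load(open("top0.pkl","rb"))
f=lambda u,v:(130+u/2.4-.3,180+v/2.4-.3)
a=onz(d,f(354.5,58),12)[:2]; b=onz(d,f(343,245.5),12)[:2]
print("far foot",a,"near",b,np.linalg.norm(a-b))
hsv=cv2.cvtColor(d["color"],cv2.COLOR_RGB2HSV); g=d["color"]
rows=[];
for v in range(204,272,4):
    row=g[v,258:284].astype(int).sum(1); u=np.where(row>330)[0]
    if len(u): rows.append(onz(d,(258+u.mean(),v),108)[:2])
rows=np.array(rows); print(np.round(rows[[0,-1]],1)); p=np.polyfit(rows[:,0],rows[:,1],1); print("bar y = ",p, "at mid", np.polyval(p,(a[0]+b[0])/2), "feetyaw",np.degrees(np.arctan2(a[1]-b[1],a[0]-b[0])),"baryaw",np.degrees(np.arctan(p[0])))
# side view check
s=pickle.load(open("side0.pkl","rb"))
m=(a+b)/2; print("mid",m)
t=np.arctan(p[0]);ux=np.array([np.cos(t),np.sin(t)])
pts=[np.r_[m+k*ux*80,100] for k in(-1,1)]+[[513.3,-235.1,78],[551,238,138]]
print(np.round(proj(s,pts)),np.round(proj(d,pts)))
# tall base pose by its board: print tall batten near edge in gauge frame
uy=np.array([-ux[1],ux[0]])
for n,q in [("low",(513.3,-235.1)),("talledge1",(602.9,180.6)),("talledge2",(511.3,168.4))]:
    w=np.array(q)-m; print(n,w@ux,w@uy)
E
```

```text
far foot [626.30612988  -2.34076984] near [436.39061709  10.12704822] 190.32432447481523
[[604.8   4.4]
 [462.4   5.1]]
bar y =  [ 0.01338035 -2.7363883 ] at mid 4.373238049847388 feetyaw -3.75603731822687 baryaw 0.7665917448352013
mid [531.34837349   3.89313919]
[[354. 274.]
 [285. 273.]
 [329. 207.]
 [306. 352.]] [[270. 273.]
 [269. 202.]
 [377. 244.]
 [159. 228.]]
low -21.24428331455919 -238.73027623597582
talledge1 73.9094100329711 175.733744690237
talledge2 -17.845616962953045 164.76036686127182
```

The feet are 190.3 mm apart, against 190 expected. That puts the gauge at (531.3, 3.9) with yaw about -3.8°. In the gauge frame the low specimen is at (-2, -240) and nearly aligned. The near edge of the tall specimen's board is at about y=+163.

I'll push the rear batten with two half-open fingers, using tool yaw 86.2° so that tool x points along +y of the gauge. First I'll lift and turn.

{"name": "move_arm", "arguments": {"targets": "0 0 0 -2 0 0 -5; 0 0 0 -2 0 0 -7; 0 0 0 -2 0 0 -7; 0 0 0 -2 0 0 -7; 0 0 0 -2 0 0 -7"}}

```text
clock: 0.52
eef_pos: [186.8, -622.2, 331.8]
tool_rot: [-3.141, -0.0, 0.874]
force: [0.9, -0.1, -0.3]
width: 43.1
gripper_force: 0.0
```

{"name": "move_arm", "arguments": {"targets": "0 0 0 -1 0 0 -7; 0 0 0 -1 0 0 -7; 0 0 0 0 0 0 -7; 0 0 0 0 0 0 -7; 0 0 0 0 0 0 -7"}}

```text
clock: 0.93
eef_pos: [186.9, -622.3, 351.1]
tool_rot: [-3.141, -0.001, 1.485]
force: [0.6, 0.8, -0.8]
width: 42.8
gripper_force: 0.0
```

{"name": "move_arm", "arguments": {"targets": "0 0 0 0 0 0 -1.5; 0 0 0 0 0 0 0; 0 0 0 0 0 0 0; 0 0 0 0 0 0 0; 0 0 0 0 0 0 0"}}

```text
clock: 1.35
eef_pos: [187.0, -622.5, 351.2]
tool_rot: [-3.141, -0.0, 1.503]
force: [0.0, -0.0, 0.5]
width: 42.9
gripper_force: 0.0
```

{"name": "move_arm", "arguments": {"targets": "0 1 1.2 0 0 0 0; 0 2 2.3 0 0 0 0; 0 2 2.3 0 0 0 0; 0 2 2.3 0 0 0 0; 0 2 2.3 0 0 0 0"}}

```text
clock: 1.77
eef_pos: [298.9, -537.5, 351.5]
tool_rot: [3.141, -0.0, 1.505]
force: [0.9, -0.4, -0.9]
width: 42.6
gripper_force: 0.0
```

{"name": "move_arm", "arguments": {"targets": "0 2 2.3 0 0 0 0; 0 2 2.3 0 0 0 0; 0 2 2.3 0 0 0 0; 0 2 2.3 0 0 0 0; 0 2 2.3 0 0 0 0"}}

```text
clock: 2.18
eef_pos: [420.0, -444.9, 351.6]
tool_rot: [3.141, -0.0, 1.505]
force: [-0.1, 0.2, 0.4]
width: 42.9
gripper_force: 0.0
```

{"name": "move_arm", "arguments": {"targets": "0 2 2.3 0 0 0 0; 0 2 2.3 0 0 0 0; 0 2 2.3 0 0 0 0; 0 1.8 1.2 0 0 0 0; 0 0 0 0 0 0 0"}}

```text
clock: 2.6
eef_pos: [509.3, -367.1, 351.5]
tool_rot: [3.138, -0.005, 1.514]
force: [0.2, -0.1, -0.3]
width: 42.6
gripper_force: 0.0
```

{"name": "move_arm", "arguments": {"targets": "0 0 0 3 0 0 0; 0 0 0 4 0 0 0; 0 0 0 4 0 0 0; 0 0 0 4 0 0 0; 0 0 0 0 0 0 0"}}

```text
clock: 3.02
eef_pos: [499.3, -371.2, 193.8]
tool_rot: [-3.129, -0.008, 1.505]
force: [-1.8, 0.0, -1.3]
width: 42.5
gripper_force: 0.0
```

{"name": "move_arm", "arguments": {"targets": "0 0 0 4 0 0 0; 0 0 0 4 0 0 0; 0 0 0 4 0 0 0; 0 0 0 3 0 0 0; 0 0 0 0 0 0 0"}}

```text
clock: 3.43
eef_pos: [501.4, -372.7, 47.3]
tool_rot: [-3.134, -0.004, 1.505]
force: [-0.1, 0.2, -0.8]
width: 42.6
gripper_force: 0.0
```

{"name": "move_arm", "arguments": {"targets": "0 0 0 0 0 0 0; 0 0 0 1 0 0 0; 0 0 0 1 0 0 0; 0 0 0 1 0 0 0; 0 0 0 0 0 0 0"}}

```text
clock: 3.85
eef_pos: [503.4, -374.6, 20.4]
tool_rot: [-3.14, -0.001, 1.505]
force: [0.7, 0.8, -0.3]
width: 42.4
gripper_force: 0.0
```

```bash
python3 - <<'E'
from h import *
import pickle
s=read_state(); print(s["eef_pos"],s["tool_rot"],s["force"])
d=shot("top"); pickle.dump(d,open("top1.pkl","wb")); e=shot("side")
im=np.vstack([cv2.resize(x["color"][y0:y0+150,x0:x0+200],None,fx=2,fy=2) for x,x0,y0 in((d,240,180),(e,230,150))])
cv2.imwrite("pics/c1.png",im[:,:,::-1])
E
```

```text
[ 503.36593545 -374.62403954   20.42121525] [-3.14017846e+00 -5.53863851e-04  1.50465410e+00] [ 0.71105925  0.82005367 -0.30058984]
```

View pics/c1.png

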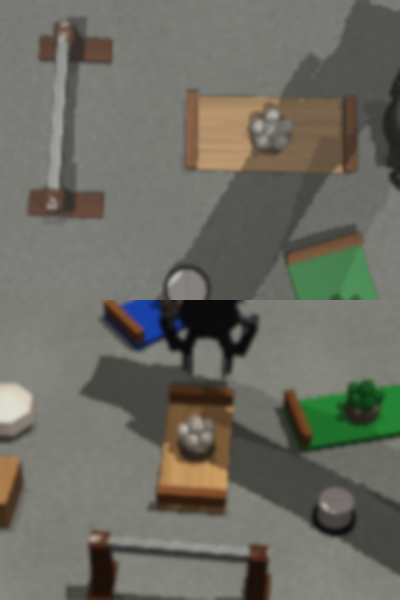

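The picture shows both fingers centred behind the rear batten and the path to the gauge clear. I'll lower a bit more, make gentle contact and push.

{"name": "move_arm", "arguments": {"targets": "0 0 0 0.7 0 0 0; 0 0.6 0 0 0 0 0; 0 0.6 0 0 0 0 0; 0 0.5 0 0 0 0 0; 0 0.5 0 0 0 0 0"}}

```text
clock: 4.37
eef_pos: [505.8, -351.8, 14.5]
tool_rot: [3.141, -0.0, 1.506]
force: [0.5, 0.5, 0.1]
width: 42.7
gripper_force: 0.0
```

{"name": "move_arm", "arguments": {"targets": "0 0.5 0 0 0 0 0; 0 0.5 0 0 0 0 0; 0 0.5 0 0 0 0 0; 0 0.5 0 0 0 0 0; 0 0.5 0 0 0 0 0"}}

```text
clock: 4.78
eef_pos: [507.2, -328.5, 14.6]
tool_rot: [3.141, 0.001, 1.504]
force: [-0.8, -2.4, 0.2]
width: 42.7
gripper_force: 1.4
```

{"name": "move_arm", "arguments": {"targets": "0 0.8 0 0 0 0 0; 0 0.8 0 0 0 0 0; 0 0.8 0 0 0 0 0; 0 0.8 0 0 0 0 0; 0 0.8 0 0 0 0 0"}}

```text
clock: 5.2
eef_pos: [510.0, -287.4, 14.5]
tool_rot: [3.141, 0.0, 1.505]
force: [0.3, -3.2, 1.7]
width: 42.9
gripper_force: 1.9
```

```bash
cat > m.py <<'E'
from h import *
# low specimen pose in gauge frame, from its front batten (z=36) + crystal
G=np.array([531.3,3.9]); t=np.radians(-3.8); ux=np.array([np.cos(t),np.sin(t)]); uy=np.array([-ux[1],ux[0]])
def gf(p): w=np.array(p)[:2]-G; return np.round([w@ux,w@uy],1)
def meas(d):
    s=read_state(); print("tcp",np.round(s["eef_pos"],1),"gauge",gf(s["eef_pos"]),"F",np.round(s["force"],1),"yaw",np.degrees(s["tool_rot"][2]).round(1))
    hsv=cv2.cvtColor(d["color"],cv2.COLOR_RGB2HSV)
    m=cv2.inRange(hsv,(9,70,45),(25,255,255)); m[:212]=0; m[272:]=0; m[:,:205]=0; m[:,430:]=0
    cs=cv2.findContours(m,cv2.RETR_EXTERNAL,cv2.CHAIN_APPROX_NONE)[0]
    for c in cs:
        if cv2.contourArea(c)<60: continue
        r=cv2.minAreaRect(c); b=cv2.boxPoints(r)
        print(np.round(r[0]),cv2.contourArea(c),"corners z=36:",[gf(onz(d,q,36)).tolist() for q in b])
E
python3 -c "
from m import *
d=shot('top'); save(d,'t2.png'); meas(d)"
```

```text
tcp [ 510.3 -284.7   14.4] gauge [  -1.8 -289.4] F [ 0.4 -1.9  1.5] yaw 86.4
[352. 245.] 2950.5 corners z=36: [[-46.1, -84.4], [44.8, -83.3], [45.0, -284.4], [-45.2, -282.9]]
```

The board is square to the gauge, with its centre at (-0.4, -184) mm in the gauge frame. The TCP is 106 mm behind that centre. I'll push another 150 mm and check again before the crystal goes under the bar.

{"name": "move_arm", "arguments": {"targets": "0 1 0 0 0 0 0; 0 1 0 0 0 0 0; 0 1 0 0 0 0 0; 0 1 0 0 0 0 0; 0 1 0 0 0 0 0"}}

```text
clock: 5.67
eef_pos: [513.1, -237.2, 14.4]
tool_rot: [3.142, 0.0, 1.505]
force: [0.3, -3.0, 2.7]
width: 42.8
gripper_force: 2.0
```

{"name": "move_arm", "arguments": {"targets": "0 1 0 0 0 0 0; 0 1 0 0 0 0 0; 0 1 0 0 0 0 0; 0 0.8 0 0 0 0 0; 0 0.5 0 0 0 0 0"}}

```text
clock: 6.08
eef_pos: [516.1, -193.7, 14.4]
tool_rot: [-3.142, -0.001, 1.506]
force: [0.0, -4.0, 3.1]
width: 42.6
gripper_force: 2.2
```

{"name": "move_arm", "arguments": {"targets": "0 0.8 0 0 0 0 0; 0 1 0 0 0 0 0; 0 1 0 0 0 0 0; 0 0.8 0 0 0 0 0; 0 0.4 0 0 0 0 0"}}

```text
clock: 6.5
eef_pos: [518.7, -153.8, 14.3]
tool_rot: [-3.141, -0.001, 1.506]
force: [-0.1, -4.8, 3.2]
width: 43.0
gripper_force: 2.3
```

```bash
python3 -c "
from m import *
d=shot('top'); meas(d); e=shot('side')
im=np.vstack([cv2.resize(x['color'][y0:y0+150,x0:x0+200],None,fx=2,fy=2) for x,x0,y0 in((d,200,180),(e,230,180))])
cv2.imwrite('pics/c3.png',im[:,:,::-1])"
```

```text
tcp [ 518.7 -153.1   14.3] gauge [  -2.1 -157.5] F [ 0.5 -0.5  1.4] yaw 86.3
[294. 242.] 655.0 corners z=36: [[40.7, 6.5], [45.0, -98.0], [-40.3, -102.1], [-44.8, 1.1]]
[259. 241.] 424.5 corners z=36: [[-45.2, 50.0], [44.7, 49.8], [43.7, 19.4], [-46.0, 20.0]]
```

View pics/c3.png

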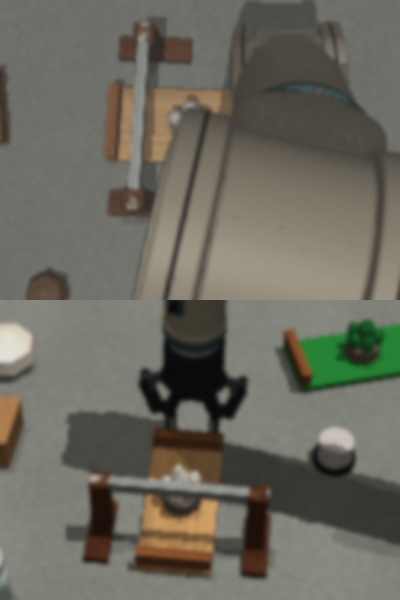

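The front edge is at y=+50 and the board is centred, with about 35 mm to spare on each side. I need about 92 mm more and will take it slowly.

{"name": "move_arm", "arguments": {"targets": "0 0.6 0 0 0 0 0; 0 0.8 0 0 0 0 0; 0 0.8 0 0 0 0 0; 0 0.8 0 0 0 0 0; 0 0.8 0 0 0 0 0"}}

```text
clock: 7.02
eef_pos: [520.8, -116.0, 14.1]
tool_rot: [-3.141, -0.001, 1.505]
force: [0.7, -1.1, -1.3]
width: 42.4
gripper_force: 0.9
```

{"name": "move_arm", "arguments": {"targets": "0 0.8 0 0 0 0 0; 0 0.8 0 0 0 0 0; 0 0.8 0 0 0 0 0; 0 0.5 0 0 0 0 0; 0 0.3 0 0 0 0 0"}}

```text
clock: 7.43
eef_pos: [523.2, -84.2, 14.3]
tool_rot: [-3.142, -0.0, 1.506]
force: [-0.6, -1.3, -1.3]
width: 42.7
gripper_force: 0.9
```

```bash
python3 -c "
from m import *
d=shot('top'); meas(d); e=shot('side')
im=np.vstack([cv2.resize(x['color'][y0:y0+150,x0:x0+200],None,fx=2,fy=2) for x,x0,y0 in((d,140,180),(e,230,200))])
cv2.imwrite('pics/c4.png',im[:,:,::-1])"
```

```text
tcp [523.3 -83.8  14.3] gauge [ -2.2 -88.1] F [0.7 0.4 0.2] yaw 86.3
[238. 226.] 168.0 corners z=36: [[21.8, 120.4], [47.1, 119.0], [41.1, 56.5], [15.9, 58.1]]
```

View pics/c4.png

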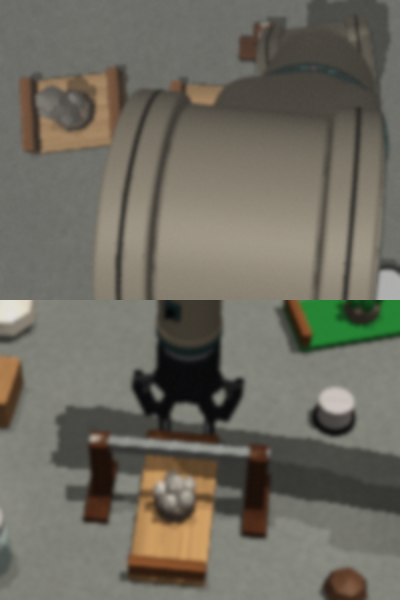

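The front edge is at y=119.5, so the centre is at about +19.5 and still square to the gauge. The near board edge of the tall specimen is still about 43 mm ahead. I'll push the last 22 mm slowly, then back off.

{"name": "move_arm", "arguments": {"targets": "0 0.5 0 0 0 0 0; 0 0.5 0 0 0 0 0; 0 0.5 0 0 0 0 0; 0 0.4 0 0 0 0 0; 0 0.3 0 0 0 0 0"}}

```text
clock: 7.95
eef_pos: [524.8, -63.2, 14.4]
tool_rot: [3.141, 0.0, 1.505]
force: [-0.8, -2.5, 0.6]
width: 42.6
gripper_force: 1.5
```

```bash
python3 -c "
from m import *
meas(shot('top')); e=shot('side'); save(e,'c5.png',(230,200,430,420),2.5)
hsv=cv2.cvtColor(e['color'],cv2.COLOR_RGB2HSV);print(gf(onz(e,(320,400),36)))"
```

```text
tcp [524.8 -62.4  14.4] gauge [ -2.1 -66.6] F [-0.3 -1.5  0.8] yaw 86.3
[222. 225.] 95.0 corners z=36: [[45.0, 141.4], [46.2, 110.1], [22.1, 108.2], [20.8, 139.4]]
[-30.3 284.3]
```

View pics/c5.png

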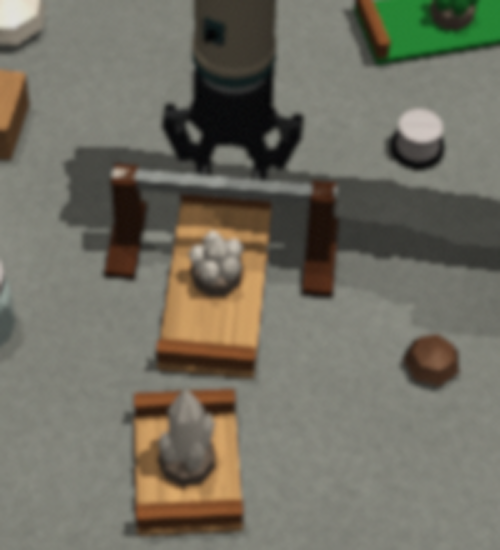

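The crystal is past the bar, with the centre at about +40 mm and a visible gap to the tall specimen. I'll nudge it 3 mm more for margin, then back off and rise clear.

{"name": "move_arm", "arguments": {"targets": "0 0.3 0 0 0 0 0; 0 0 0 0 0 0 0; 0 -0.6 0 0 0 0 0; 0 -1.5 0 0 0 0 0; 0 -2 0 0 0 0 0"}}

```text
clock: 8.47
eef_pos: [522.5, -99.7, 14.3]
tool_rot: [3.141, -0.002, 1.509]
force: [0.4, -0.0, -0.5]
width: 42.5
gripper_force: 0.0
```

{"name": "move_arm", "arguments": {"targets": "0 -3 0 0 0 0 0; 0 -3 0 0 0 0 0; 0 -3 0 0 0 0 0; 0 -3 0 0 0 0 0; 0 -2 0 0 0 0 0"}}

```text
clock: 8.88
eef_pos: [512.1, -245.1, 14.2]
tool_rot: [3.141, 0.001, 1.502]
force: [0.9, -0.1, 0.2]
width: 42.7
gripper_force: 0.0
```

{"name": "move_arm", "arguments": {"targets": "0 -2 0 -2 0 0 0; 0 -2 0 -3 0 0 0; 0 -2 0 -3 0 0 0; 0 -2 0 -3 0 0 0; 0 0 0 0 0 0 0"}}

```text
clock: 9.3
eef_pos: [509.7, -328.6, 130.0]
tool_rot: [3.132, 0.008, 1.498]
force: [1.8, -2.0, -0.0]
width: 42.8
gripper_force: 0.0
```

{"name": "move_arm", "arguments": {"targets": "0 0 0 0 0 0 0; 0 0 0 0 0 0 0; 0 0 0 0 0 0 0; 0 0 0 0 0 0 0; 0 0 0 0 0 0 0"}}

```text
clock: 9.72
eef_pos: [507.3, -319.6, 123.2]
tool_rot: [-3.14, -0.001, 1.506]
force: [-0.4, -0.1, 0.8]
width: 42.5
gripper_force: 0.0
```

```bash
python3 -c "
from m import *
d=shot('top'); meas(d); save(d,'c6.png',(130,180,450,300),2.4)"
```

```text
tcp [ 507.4 -319.9  123.4] gauge [  -2.4 -324.6] F [-0.8  0.1  0. ] yaw 86.3
[285. 242.] 868.0 corners z=36: [[-45.1, 2.7], [46.4, 3.4], [45.5, -56.1], [-45.8, -56.0]]
[239. 240.] 1448.5 corners z=36: [[-44.7, 143.2], [45.7, 144.6], [42.4, 19.9], [-47.5, 20.0]]
```

View pics/c6.png

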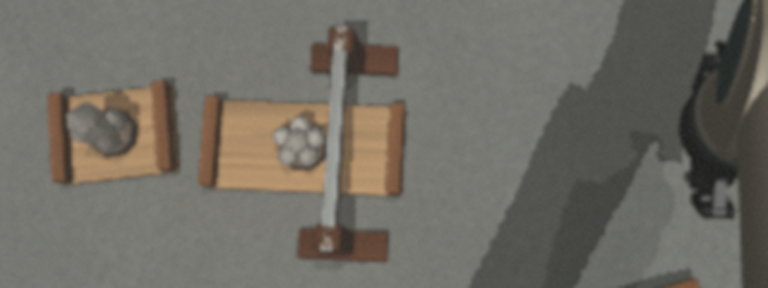

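The board runs from y=-56 to +144, so its centre is at +44 mm. The tall specimen hasn't moved (battens still at crop columns 58 and 162), and the robot is clear.

```bash
python3 -c "
from cell import order
print(order.finish_job())"
```

```text
the job is handed in; nothing more can be done
None
```

The low specimen was slid under the bar and stands about 44 mm past it. The tall specimen hasn't moved, nothing else was touched, and the job is handed in, though finish_job returned no verdict.

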